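# Reverse the ratchet and open the oil keg's filler plug

### The arm

A 6-joint arm with a two-finger parallel gripper is mounted at the origin on the work surface. World frame = base frame: x ahead of the robot, y to its left, z up, the work surface at z = 0. Lengths are in m, angles in rad, forces in N, time in s.
With the tool pointing down it reaches from about 0.425 to 0.95 m from the base axis. Payload 3.5 kg.
Tool frame: the origin (TCP) lies between the finger pads; the fingertips stand 17 mm ahead of it and the grasp point (between the pads) lies 2 mm behind it (ctrl.tip_reach is the distance from the TCP to the fingertips, in m); z points along the fingers, y is the direction in which the jaws open and shut (so a half turn about z gives the same grasp; the last joint's range is limited). The gripper opens to 85 mm and grips with 20 to 120 N. Pads are 22 mm wide; open, the fingers measure 114 mm over their backs; the gripper's body (76 mm by 85 mm) begins 54 mm behind the grasp point. The pads swing forward as they close: fully open they stand 13 mm farther back than shut.
Start: joints at [1.112, 0.286, 1.577, -0, 1.279, -0.15], TCP at [0.205, 0.643, 0.248] pointing down, gripper open.
Joint ranges: [-2.77, 2.77], [-0.9, 2.22], [0.21, 2.48], [-1.53, 4.67], [0.24, 2.81], [-2.84, 2.84]. Speed limits (rad/s): [2.79, 2.79, 3.14, 3.14, 3.14, 3.14].

### API

Orientations are given as a unit quaternion [x, y, z, w].
In Python, from plant import monitor, imaging, workorder, ctrl gives the robot as it stands.
- The arm moves only by the tool send_rows, never from a script. Its argument "rows" is a list of rows, each a list of 4 numbers: the shift along the world's x, y, z normalised to -1 to 1, where 1 is 0.3 m, then the turn about the world's z normalised to -1 to 1, where 1 is 360 degrees. A call has 1 to 20 rows; each row is the pose to reach, as a shift and turn from the pose commanded when the call began, turning the shorter way round; what a row does not reach only later rows make up. A row lasts 1/8 s, in which the tool goes at most 62.5 mm and 10.7 degrees, less where a joint would pass 70% of its speed; a pose out of reach is approached as far as the arm can. A call with a number of a shift or a turn outside -1 to 1 is refused whole. A call with a gripper value outside its range is refused whole. "jaw" is the closure, from 0 (fully open) to 1 (shut), set as the call begins (left out, the last holds). The fingers move at their own pace and stop on an object; "newtons" is the grip in N (left out, the last holds). Time passes only in rows, so rows that repeat a pose let the fingers close. It gives the time, the measured TCP pose, the force and the opening at its end, in the units of the state.
- monitor.get_state(): the state, without advancing time (a new reading comes with each control period).
- imaging.read_camera(name): name is "scene" or "top" or "wrist"; returns the picture (480x640x3 uint8, red, green, blue); there is no depth.
- imaging.calibration(name): a dict with "intrinsics" (3x3 intrinsics, pixels), "cam_to_world" (4x4, takes a point from camera to world coordinates). Camera axes: x right, y up, looking along -z (the intrinsics and any distortion apply to the point x, -y, -z); pixel columns grow to the right and rows downward; lengths in m; the calibration is good to about 2 mm. A picture is of the moment at which its call begins: read the wrist's pose just before it. calibration takes no time and is no camera call; for the wrist camera it gives the pose at the moment of the call.
- workorder.sign_off(): hands the job in, once; it reports no verdict.
The state is a dict: "time": time; "qpos": joint angles; "dq": joint speeds; "joint_efforts": joint torques, N m; "eef_pos": TCP position; "tcp_rot": TCP orientation; "contact_force": force on the tool from outside, world axes, zero at the start; "wrist_torque": the same for the moment, N m; "opening": opening from 0.0 (shut) to 1.0 (fully open).
Only numpy, scipy, OpenCV 4.12 (cv2) and the standard library are available. Lean on these libraries where they do the work, as an engineer would, in place of code of your own. Each camera call takes 0.05 s, during which the arm holds its last target.

### The job

The hex filler plug of the steel oil keg has to be opened so that the keg can be refilled, but the ratchet standing on it was left set to tighten. Flip the ratchet's direction lever over to the loosening side until it snaps across, then swing the handle anticlockwise (seen from above) until the plug's lug comes up against the stop pin, and leave it there. Feel your way: neither the small lever nor the stop pin may be forced, and nothing else on the worktop may be shifted.

Things in the scene. Friction and masses are not known exactly. Their poses are not given: they have to be found in the camera images.
- keg: Round stainless oil keg bolted to the worktop by a flange 196 mm across: body 164 mm across, domed top, filler neck 110 mm across with its flat top 157 mm above the worktop, short brass drain tap low on its own -y side. Origin on the worktop on the keg's centre line, z up. Fixed. Plug and ratchet turn about this vertical centre line and about nothing else.
- stop_pin: Steel pin, 6 mm thick, 13 mm tall, standing on the filler neck 47 mm from the centre line; origin at its foot, 157 mm above the worktop. Fixed. It stops the plug's lug in the open position. More than 40 N on it forces it: that is about 17 N square to the handle at point grip, against the 6 to 7 N that just turn the plug.
- plug_lug (a point): Top of the plug's lug, a brass tab 8 mm wide that sticks out of the plug's round flange (78 mm across) just above the neck; the point is 47 mm from the centre line, 166 mm above the worktop. When the plug is open the lug rests against the stop pin, their centres 7 mm apart.
- plug (a joint): Angle of the brass bayonet filler plug (its 36 mm hex head sits in the ratchet's socket), rad, anticlockwise from above positive: 0 = lug against the stop pin (open), negative = still closed; it starts between -1.45 and -1.05. Tight all the way: about 0.95 N m turns it (6 to 7 N at point grip), and it stays where it is left. At the pin it goes no farther.
- head (a point): Middle of the top of the ratchet's round head (80 mm across), on the keg's centre line, 194 mm above the worktop; x axis along the handle, z up. The ratchet stays on the plug (it does not lift off). In its free direction it clicks round against about 0.4 N m; in its driving direction it picks up the plug after at most 0.45 rad of free play (14 teeth).
- grip (a point): Point on the axis of the ratchet's level handle, in the black grip, 160 mm from the centre line, 181 mm above the worktop; x axis outward along the handle, z up. Handle: steel shank 17 to 20 mm thick from 77 to 113 mm from the centre line, then a round black grip 21 to 23 mm thick out to 212 mm. Nothing within 30 mm below the grip.
- lever_tip (a point): Top of the thumb stud at the end of the direction lever, 219 mm above the worktop; x axis along the lever, z up. Stud: an upright round pin 9 mm thick, its foot 195 mm above the worktop, 4 mm over the shank. The lever lies on top of the ratchet, pivoted 58 mm from the centre line on the handle's line, and points along the handle; the stud's middle is 36 mm from the pivot.
- lever (a joint): Direction lever against the handle, rad, anticlockwise from above positive: -0.3 (start) = over to the clockwise side, drives clockwise (tightens); +0.3 = over to the other side, drives anticlockwise (loosens). A spring resists with 1 to 2 N at the stud, then past the middle it snaps over. If its pawl lands on a tooth it stops at +0.1 or more, which drives too. Over 20 N on the stud forces it.
- bin: White countertop bin with a grey tilt-out front flap, 190 x 200 x 250 mm, to the left; bystander, fixed. Origin under its centre.
- funnel: Black plastic funnel standing mouth down, 120 mm across, 118 mm tall; bystander, loose. Origin under its centre.
- bowl_large: Large stainless mixing bowl, 190 mm across, 85 mm tall; bystander, loose. Origin under its centre.
- bowl_small: Smaller stainless mixing bowl nested in the large one, 156 mm across; bystander, loose. Origin under its centre.
- muffin_cup: Green silicone muffin cup, 72 mm across, 34 mm tall; bystander, loose. Origin under its centre.
- cruet: Small glass cruet with stopper and handle, 66 mm across, 136 mm tall; bystander, loose. Origin under its centre.
- spoon: Spoon lying on the worktop, 200 mm long along its own x; bystander, loose. Origin under its centre.
- salt_jar: Glass salt jar with metal cap, 60 mm across, 85 mm tall; bystander, loose. Origin under its centre.

How it is judged:
On the way, in this order (a step that is already met when the one before it is completed fails the run):
1. the direction lever has snapped over to the loosening (anticlockwise) side (value of joint lever above 0.08 rad), for 0.2 s.
2. the plug's lug is up against the stop pin (value of joint plug above -0.03 rad), for 0.2 s.
At the end, for the whole second after the job is handed in: The direction lever stands on the loosening (anticlockwise) side (at +0.08 rad or more), the plug's lug is up against the stop pin (plug within 0.03 rad, about 1.4 mm at the lug, of its open stop) and the plug is at rest (value of joint lever above 0.08 rad and value of joint plug above -0.03 rad and velocity of joint plug between -0.05 and 0.05 rad/s); the robot touches nothing.
It fails at once if the direction lever is pushed with more than 20 N (contact force between any of the fingers, the arm and lever above 20 N).
It fails at once if the stop pin is loaded with more than 40 N (contact force between stop_pin and anything else above 40 N).
It fails at once if a bystander is shifted by more than 30 mm (distance of any of funnel, bowl_large, bowl_small, muffin_cup, cruet, spoon, salt_jar from where it was at the start of the episode above 0.03 m).
It also fails if it takes over 45 s, if anything falls off the work surface, if the arm or the gripper's body presses on something with over 40 N, if the wrist force passes 120 N, or if a joint passes its speed limit or range.

## Working session

There is one attempt and no reset: what is moved stays moved. The work goes in short steps, Python scripts to look and compute and a tool call to move; the robot and the scene stay as the last step left them, time stands still between calls to the robot, and variables do not carry over. Pictures are saved under pics/ and viewed, and the job is handed in when it is done.

Besides the shell and the picture viewer there is one more tool, called after "Request:" in YAML: its name, and indented under it one key for each argument. send_rows: Moves the arm, as the interface text tells. Scaled input: -1 to 1 covers 0.3 m each way for a shift and 360 degrees each way for a turn. Its arguments: {"type":"object","properties":{"rows":{"type":"array"},"jaw":{"type":"number"},"newtons":{"type":"number"}},"required":["rows"]}

```bash
ls; mkdir -p pics
python3 - <<'E'
from plant import monitor, imaging, workorder, ctrl
import cv2
print(monitor.get_state())
for n in ("scene","top","wrist"):
    c=imaging.calibration(n); print(n,c)
    im=imaging.read_camera(n); cv2.imwrite(f"pics/{n}0.png",im[:,:,::-1])
E
```

```text
pics
{'time': 0.0, 'qpos': array([ 1.11198689e+00,  2.87188809e-01,  1.57818981e+00, -1.85919786e-05,
        1.27856618e+00, -1.50012338e-01]), 'dq': array([-2.34781588e-03,  1.85290859e-03,  5.92556793e-04,  1.54733957e-03,
        3.82106904e-05,  2.50087548e-03]), 'joint_efforts': array([ 1.38909953e-03, -4.05981445e+01, -2.92629236e+01,  3.14579825e-05,
        5.80480671e-03,  5.49028513e-06]), 'eef_pos': array([0.20484925, 0.64251954, 0.24692475]), 'tcp_rot': array([ 1.53783069e-01,  9.88103934e-01, -1.12466884e-03, -3.44016217e-04]), 'contact_force': array([-0.33736383,  0.2331044 ,  0.20561037]), 'wrist_torque': array([-0.04604327, -0.00223884,  0.03048621]), 'opening': 1.0014631697310776}
scene {'intrinsics': array([[534.53082711,   0.        , 332.63432   ],
       [  0.        , 534.53082711, 240.93007278],
       [  0.        ,   0.        ,   1.        ]]), 'cam_to_world': array([[ 0.99776957, -0.0523404 ,  0.04142913,  0.61826958],
       [ 0.06650864,  0.72649337, -0.68394736, -1.012275  ],
       [ 0.00570009,  0.68517726,  0.72835406,  1.20959056],
       [ 0.      
[... 219 characters left out ...]
 'cam_to_world': array([[ 0.00810315,  0.99805997, -0.06173036,  0.46835938],
       [-0.99992957,  0.00755205, -0.00915564,  0.02369672],
       [-0.00867168,  0.0618002 ,  0.99805087,  1.55329725],
       [ 0.        ,  0.        ,  0.        ,  1.        ]])}
wrist {'intrinsics': array([[353.95158903,   0.        , 319.10979015],
       [  0.        , 353.95158903, 239.68585103],
       [  0.        ,   0.        ,   1.        ]]), 'cam_to_world': array([[ 0.30394873, -0.90494685, -0.29780257,  0.1274456 ],
       [ 0.9526852 ,  0.28790715,  0.0974699 ,  0.66723168],
       [-0.00246559, -0.31333795,  0.94963848,  0.37227395],
       [ 0.        ,  0.        ,  0.        ,  1.        ]])}
```

View pics/top0.png

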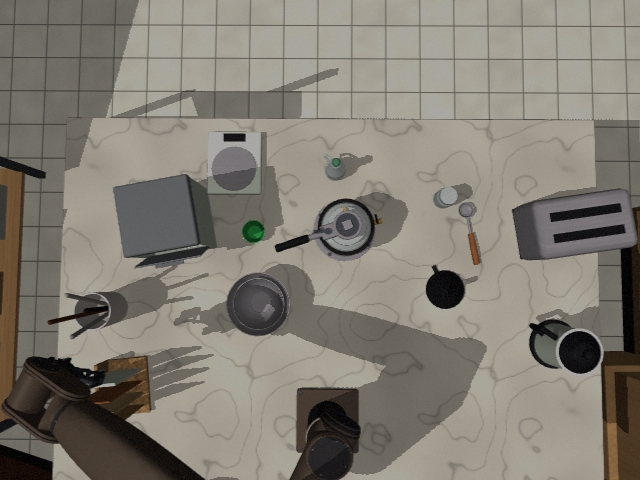

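View pics/scene0.png

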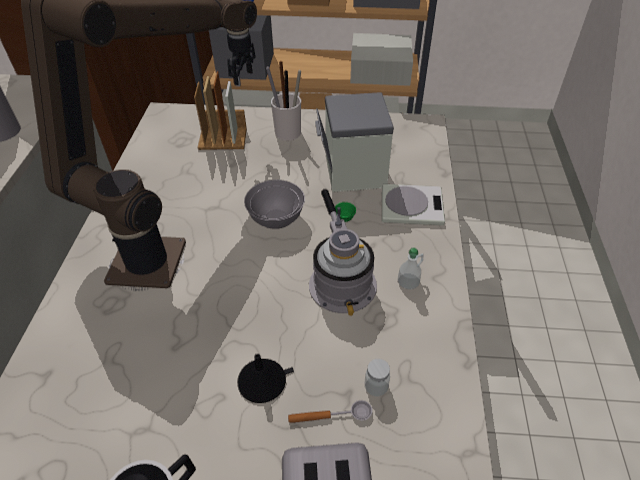

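The top view shows the keg near (348,226), with the handle pointing left and slightly toward the robot, its grip ending near (277,247). I'll enlarge that area.

```bash
cat > h.py <<'E'
import numpy as np, cv2
from plant import monitor, imaging, workorder, ctrl
def ray(c,u,v):
    K=c["intrinsics"];T=c["cam_to_world"]
    d=np.array([(u-K[0,2])/K[0,0],-(v-K[1,2])/K[1,1],-1.])
    return T[:3,3],T[:3,:3]@d
def at_z(c,u,v,z):
    o,d=ray(c,u,v); return o+d*(z-o[2])/d[2]
def proj(c,p):
    K=c["intrinsics"];T=c["cam_to_world"]
    q=T[:3,:3].T@(np.array(p)-T[:3,3]); return np.array([K[0,0]*q[0]/-q[2]+K[0,2],K[1,1]*-q[1]/-q[2]+K[1,2]])
def crop(src,dst,x0,y0,x1,y1,k):
    im=cv2.imread(src)[y0:y1,x0:x1]
    cv2.imwrite(dst,cv2.resize(im,None,fx=k,fy=k,interpolation=cv2.INTER_CUBIC))
def snap(n,f):
    im=imaging.read_camera(n); cv2.imwrite(f,im[:,:,::-1])
E
python3 - <<'E'
from h import *
crop("pics/top0.png","pics/top0c.png",265,185,395,275,6)
crop("pics/scene0.png","pics/scene0c.png",300,180,400,320,4)
E
```

```text
(no output)
```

View pics/top0c.png

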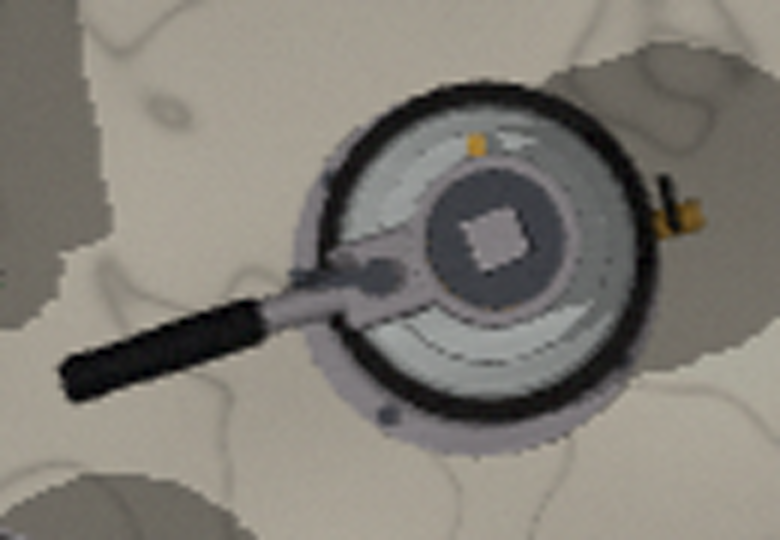

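View pics/scene0c.png

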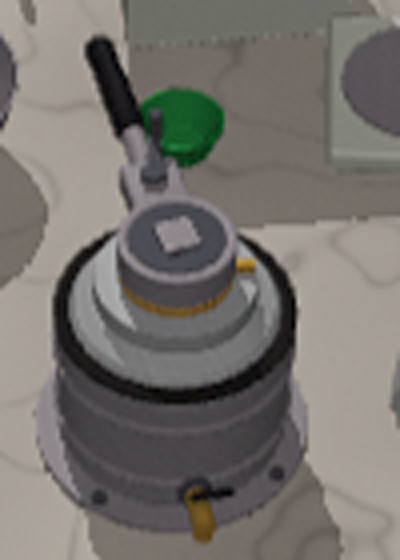

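View pics/wrist0.png

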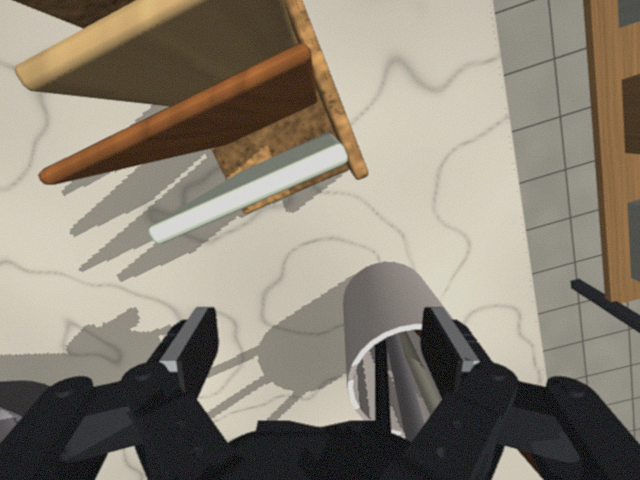

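Run:
```python
from h import *
t=imaging.calibration("top"); s=imaging.calibration("scene")
f=lambda x,y,x0=265,y0=185,k=6:((x+.5)/k-.5+x0,(y+.5)/k-.5+y0)
P=lambda x,y,z:at_z(t,*f(x,y),z)
G=lambda x,y,z:at_z(s,*f(x,y,300,180,4),z)
h=P(496,239,.194); print("head top",h, "scene",G(179,237,.194))
e=P(72,380,.181); print("handle end",e, np.linalg.norm((e-h)[:2]), np.degrees(np.arctan2(*(e-h)[1::-1])))
e2=P(262,318,.181); print("grip start",e2,np.linalg.norm((e2-h)[:2]), np.degrees(np.arctan2(*(e2-h)[1::-1])))
st=P(300,277,.219); print("stud",st,np.linalg.norm((st-h)[:2]), np.degrees(np.arctan2(*(st-h)[1::-1])))
pv=P(382,278,.197); print("pivot",pv,np.linalg.norm((pv-h)[:2]), np.degrees(np.arctan2(*(pv-h)[1::-1])))
st=G(156,115,.219); print("stud scene",st)
l=P(478,145,.166); print("lug",l,np.linalg.norm((l-h)[:2]), np.degrees(np.arctan2(*(l-h)[1::-1])))
e=G(98,45,.181); print("end scene",e)
e=G(246,265,.166); print("lug scene",e)
```

```text
head top [ 0.58946794 -0.04958755  0.194     ] scene [ 0.5906753  -0.04902263  0.194     ]
handle end [0.52317427 0.14709697 0.181     ] 0.20755638421801612 108.62669058258989
grip start [0.55281809 0.05872456 0.181     ] 0.11434476582776759 108.69441107363374
stud [0.56926685 0.04066247 0.219     ] 0.09248324749953478 102.61682103062977
pivot [0.57074966 0.00308844 0.197     ] 0.05590289674036369 109.5625405519473
stud scene [0.57002922 0.03946128 0.219     ]
lug [ 0.63654957 -0.04239445  0.166     ] 0.04762793873350882 8.686444230692151
end scene [0.52193574 0.15046607 0.181     ]
lug scene [ 0.63565809 -0.04487633  0.166     ]
```

Request:
send_rows:
  rows:
    - [0,0,0.2,0]
    - [0,0,0.4,0]
    - [0,0,0.5,-0.02]
    - [0.1,-0.15,0.5,-0.05]
    - [0.24,-0.34,0.5,-0.08]
    - [0.36,-0.52,0.5,-0.11]
    - [0.48,-0.7,0.5,-0.14]
    - [0.6,-0.87,0.5,-0.17]
    - [0.68,-0.98,0.5,-0.2]
    - [0.68,-0.98,0.5,-0.2]
  jaw: 1
  newtons: 20

```text
time: 1.4
eef_pos: [0.4108, 0.3464, 0.3979]
tcp_rot: [0.707, 0.707, -0.0, 0.0]
contact_force: [0.1, 0.2, 0.8]
opening: -0.001
```

Request:
send_rows:
  rows:
    - [0.1,-0.15,0,-0.03]
    - [0.22,-0.32,0,-0.06]
    - [0.34,-0.49,0,-0.09]
    - [0.46,-0.66,-0.05,-0.12]
    - [0.58,-0.83,-0.15,-0.15]
    - [0.66,-0.94,-0.25,-0.175]
    - [0.68,-0.975,-0.33,-0.198]
    - [0.68,-0.975,-0.33,-0.198]
    - [0.68,-0.975,-0.33,-0.198]

```text
time: 2.52
eef_pos: [0.6132, 0.0579, 0.3006]
tcp_rot: [0.986, 0.167, 0.001, -0.0]
contact_force: [-0.8, -0.6, 0.9]
opening: -0.003
```

Run:
```python
from h import *
print(monitor.get_state())
snap("wrist","pics/w1.png"); snap("scene","pics/s1.png")
c=imaging.calibration("wrist")
for p in [(.5705,.0416,.219),(.5705,.0416,.195),(.59,-.0493,.194)]: print(proj(c,p))
crop("pics/s1.png","pics/s1c.png",280,130,420,270,4)
```

```text
{'time': 2.525, 'qpos': array([-7.05273220e-02,  1.21457388e-01,  1.67321010e+00,  5.11544396e-04,
        1.34555838e+00,  1.16404922e+00]), 'dq': array([ 0.00461076, -0.01982979, -0.01684654, -0.00221657, -0.00271606,
        0.00787703]), 'joint_efforts': array([-4.61561373e-01, -3.33914280e+01, -2.89774919e+01, -1.37565777e-02,
        2.40847745e-03, -3.25403031e-03]), 'eef_pos': array([0.61323896, 0.05794563, 0.30055244]), 'tcp_rot': array([ 9.85912046e-01,  1.67262994e-01,  7.22965074e-04, -8.07453323e-05]), 'contact_force': array([-0.79718091, -0.64459354,  0.92912539]), 'wrist_torque': array([ 0.01675507,  0.03518343, -0.01976602]), 'opening': -0.003206609848866538}
[321.09770533 321.16189443]
[320.88079861 303.81795219]
[444.49305783 316.8799254 ]
```

View pics/w1.png

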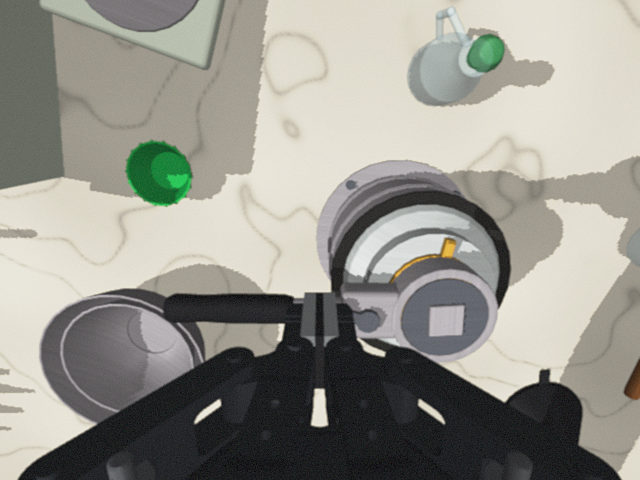

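View pics/s1c.png

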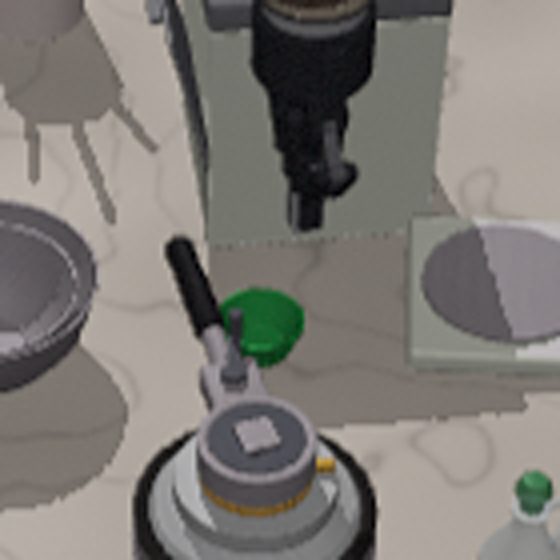

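Request:
send_rows:
  rows:
    - [0,-0.004,-0.1,0]
    - [0,-0.004,-0.2,0]
    - [0,-0.004,-0.273,0]
    - [0,-0.004,-0.273,0]
    - [0,-0.004,-0.273,0]

```text
time: 3.25
eef_pos: [0.6139, 0.0559, 0.2196]
tcp_rot: [0.986, 0.166, 0.002, 0.0]
contact_force: [-0.2, 0.0, -0.4]
opening: 0.002
```

Run:
```python
from h import *
s=monitor.get_state();print(s["eef_pos"],s["contact_force"],ctrl.tip_reach)
snap("wrist","pics/w2.png"); snap("scene","pics/s2.png")
crop("pics/s2.png","pics/s2c.png",300,170,400,270,5)
crop("pics/w2.png","pics/w2c.png",220,200,460,400,3)
```

```text
[0.61393963 0.05586598 0.2196427 ] [-0.20748327  0.01139547 -0.37410658] 0.017
```

View pics/w2c.png

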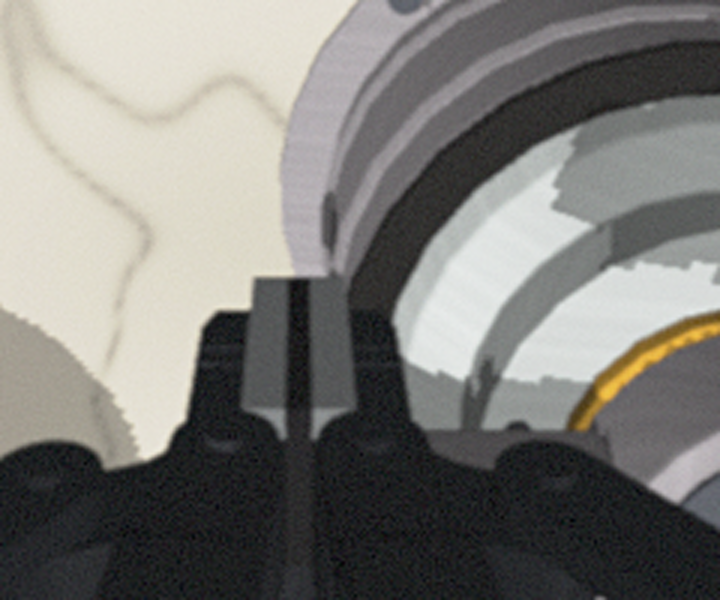

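View pics/s2c.png

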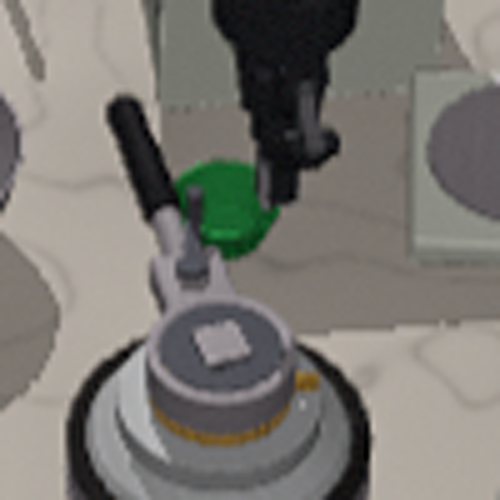

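Request:
send_rows:
  rows:
    - [-0.025,-0.0085,-0.004,0]
    - [-0.05,-0.017,-0.004,0]
    - [-0.075,-0.0255,-0.004,0]
    - [-0.075,-0.0255,-0.004,0]

```text
time: 3.85
eef_pos: [0.59, 0.0475, 0.2163]
tcp_rot: [0.986, 0.165, -0.0, -0.0]
contact_force: [0.5, 0.3, -0.9]
opening: 0.0
```

Request:
send_rows:
  rows:
    - [-0.006,-0.002,0,0]
    - [-0.012,-0.004,0,0]
    - [-0.018,-0.006,0,0]
    - [-0.024,-0.008,0,0]

```text
time: 4.35
eef_pos: [0.5837, 0.0457, 0.2162]
tcp_rot: [0.986, 0.165, 0.001, -0.0]
contact_force: [0.5, 1.7, -1.2]
opening: 0.001
```

Request:
send_rows:
  rows:
    - [-0.006,-0.002,0,0]
    - [-0.012,-0.004,0,0]
    - [-0.018,-0.006,0,0]

```text
time: 4.72
eef_pos: [0.5779, 0.0434, 0.2163]
tcp_rot: [0.986, 0.165, -0.0, 0.0]
contact_force: [0.7, 0.5, 0.8]
opening: 0.002
```

Run:
```python
from h import *
snap("scene","pics/s3.png");snap("top","pics/t3.png")
crop("pics/s3.png","pics/s3c.png",310,180,390,260,7)
```

```text
(no output)
```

View pics/s3c.png

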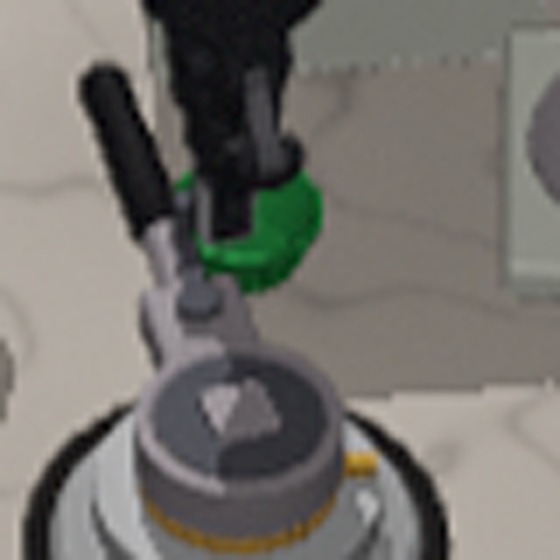

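The scene crop shows the fingertip at (205,215) touching the stud at (183,230), and the lever is nearly in line with the handle. I'll keep pushing in small steps.

Request:
send_rows:
  rows:
    - [-0.006,-0.002,0,0]
    - [-0.012,-0.004,0,0]

```text
time: 5.08
eef_pos: [0.5741, 0.0421, 0.2161]
tcp_rot: [0.986, 0.165, -0.0, 0.0]
contact_force: [0.8, 0.2, 0.3]
opening: -0.0
```

Request:
send_rows:
  rows:
    - [-0.006,-0.002,0,0]
    - [-0.012,-0.004,0,0]
    - [-0.012,-0.004,0,0]

```text
time: 5.45
eef_pos: [0.5706, 0.041, 0.2162]
tcp_rot: [0.986, 0.165, -0.0, 0.0]
contact_force: [-0.0, 0.3, 0.2]
opening: 0.001
```

Run:
```python
from h import *
snap("scene","pics/s4.png")
crop("pics/s4.png","pics/s4c.png",310,180,390,260,7)
```

```text
(no output)
```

View pics/s4c.png

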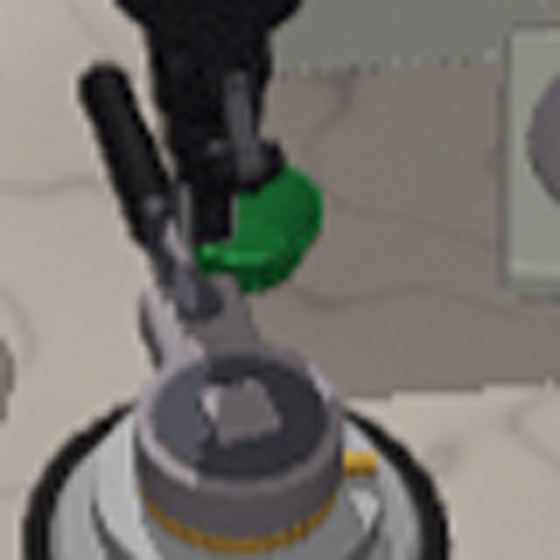

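Run:
```python
from h import *
c=imaging.calibration("scene")
u=lambda a:np.array([np.cos(a),np.sin(a)])
C=np.array([.590,-.0493]); ph=np.radians(108.7); pv=C+.058*u(ph)
for L in(-.3,-.1,0,.1,.2,.3):
    S=pv+.036*u(ph+L); print(L,[((proj(c,[*S,z])-[310,180]+.5)*7-.5).round() for z in(.219,.195)])
crop("pics/s4.png","pics/s4d.png",320,195,355,235,16)
```

```text
-0.3 [array([205., 198.]), array([204., 243.])]
-0.1 [array([186., 199.]), array([186., 243.])]
0 [array([177., 200.]), array([177., 245.])]
0.1 [array([168., 202.]), array([168., 247.])]
0.2 [array([160., 204.]), array([159., 249.])]
0.3 [array([152., 207.]), array([151., 252.])]
```

View pics/s4d.png

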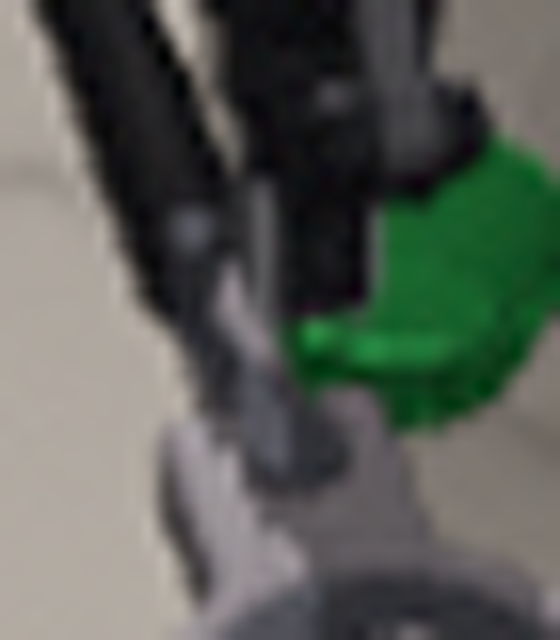

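The lever stud's top now sits at about 153 in the 7x crop, which matches +0.3 rad, and it has left the finger. So the lever has snapped over. Next I'll move behind the grip.

Request:
send_rows:
  rows:
    - [0.04,0.014,0,0]
    - [0.079,0.027,0,0]
    - [0.06,0.11,0,0]
    - [0.03,0.17,0,0]
    - [0.02,0.194,0,0]
    - [0.02,0.194,-0.06,0]
    - [0.02,0.194,-0.117,0]
    - [0.02,0.194,-0.117,0]

```text
time: 6.5
eef_pos: [0.5752, 0.0987, 0.1778]
tcp_rot: [0.986, 0.165, -0.003, -0.0]
contact_force: [-0.6, 0.2, 0.7]
opening: 0.003
```

Run:
```python
from h import *
s=monitor.get_state();print(s["eef_pos"],s["contact_force"],s["wrist_torque"])
snap("scene","pics/s5.png")
crop("pics/s5.png","pics/s5c.png",300,170,400,270,6)
```

```text
[0.5751762  0.09874986 0.17782042] [-0.64941211  0.20559236  0.66063311] [-0.00115046  0.01200323  0.01261055]
```

View pics/s5c.png

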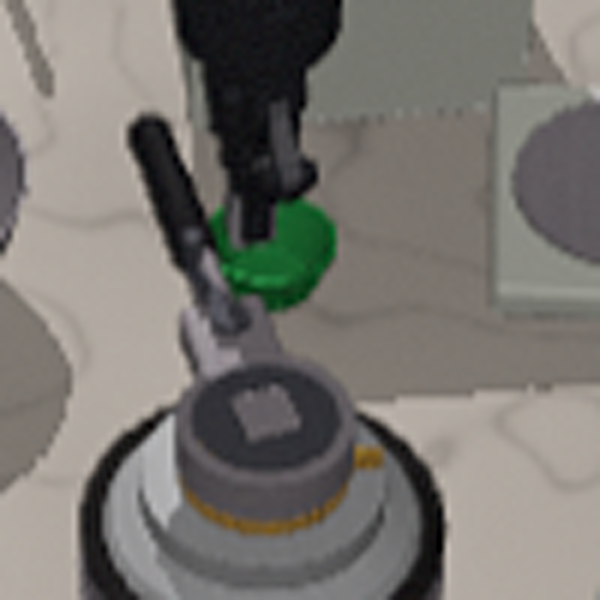

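The finger now stands behind the grip with a gap, and the lever lies on the left of the handle. Next I'll work out the rows for the arc.

```bash
cat > arc.py <<'E'
import sys, numpy as np
# px py psi  th1 th2 ... : rows from commanded pose to arc poses
C=np.array([.590,-.0493]); r=.145; b=.022
def pose(th):
    a=np.radians(th); u=np.array([np.cos(a),np.sin(a)]); t=np.array([-u[1],u[0]])
    return C+r*u-b*t, th-90
v=list(map(float,sys.argv[1:])); 
for th in v[3:]:
    p,s=pose(th); d=(p-v[:2])/.3
    print([round(d[0],3),round(d[1],3),0,round((s-v[2])/360,4)], p.round(4), s)
E
python3 arc.py .5765 .0993 19 107 110 113 116 119 122 125 128
```

```text
[np.float64(-0.026), np.float64(-0.012), 0, -0.0056] [0.5686 0.0958] 17.0
[np.float64(-0.051), np.float64(-0.016), 0, 0.0028] [0.5611 0.0945] 20.0
[np.float64(-0.076), np.float64(-0.022), 0, 0.0111] [0.5536 0.0928] 23.0
[np.float64(-0.101), np.float64(-0.029), 0, 0.0194] [0.5462 0.0907] 26.0
[np.float64(-0.125), np.float64(-0.037), 0, 0.0278] [0.5389 0.0882] 29.0
[np.float64(-0.149), np.float64(-0.047), 0, 0.0361] [0.5318 0.0853] 32.0
[np.float64(-0.172), np.float64(-0.057), 0, 0.0444] [0.5249 0.0821] 35.0
[np.float64(-0.195), np.float64(-0.069), 0, 0.0528] [0.5181 0.0785] 38.0
```

Request:
send_rows:
  rows:
    - [-0.026,-0.012,0.005,0]
    - [-0.051,-0.016,0.005,0.003]
    - [-0.076,-0.022,0.005,0.011]
    - [-0.101,-0.029,0.005,0.019]

```text
time: 7.05
eef_pos: [0.5483, 0.0908, 0.1836]
tcp_rot: [0.974, 0.225, 0.004, 0.0]
contact_force: [7.1, 1.5, -4.1]
opening: 0.002
```

```bash
python3 - <<'E'
from h import *
s=monitor.get_state();print(s["eef_pos"],s["contact_force"],s["wrist_torque"])
snap("top","pics/t6.png")
crop("pics/t6.png","pics/t6c.png",265,185,395,275,6)
E
python3 arc.py .5462 .0906 25.84 119 122 125 128 131 134 137 140
```

```text
[0.54829011 0.09076707 0.18363277] [ 7.12313603  1.46889824 -4.10527643] [ 0.22443366 -1.15464555  0.0083997 ]
[np.float64(-0.024), np.float64(-0.008), 0, 0.0088] [0.5389 0.0882] 29.0
[np.float64(-0.048), np.float64(-0.018), 0, 0.0171] [0.5318 0.0853] 32.0
[np.float64(-0.071), np.float64(-0.028), 0, 0.0254] [0.5249 0.0821] 35.0
[np.float64(-0.094), np.float64(-0.04), 0, 0.0338] [0.5181 0.0785] 38.0
[np.float64(-0.116), np.float64(-0.053), 0, 0.0421] [0.5115 0.0746] 41.0
[np.float64(-0.137), np.float64(-0.068), 0, 0.0504] [0.5051 0.0703] 44.0
[np.float64(-0.157), np.float64(-0.083), 0, 0.0588] [0.499  0.0657] 47.0
[np.float64(-0.177), np.float64(-0.099), 0, 0.0671] [0.4931 0.0608] 50.0
```

View pics/t6c.png

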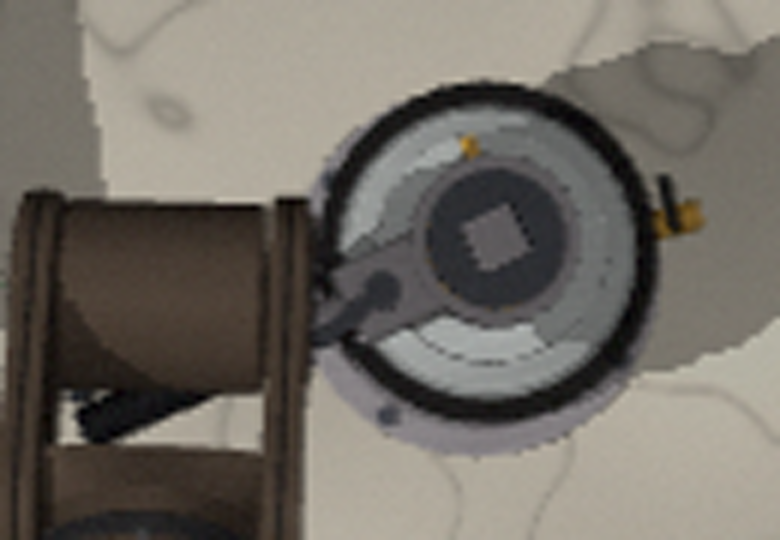

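Request:
send_rows:
  rows:
    - [-0.024,-0.008,0,0.009]
    - [-0.048,-0.018,0,0.017]
    - [-0.071,-0.028,0,0.025]
    - [-0.094,-0.04,0,0.034]
    - [-0.116,-0.053,0,0.042]
    - [-0.137,-0.068,0,0.05]
    - [-0.157,-0.083,0,0.059]
    - [-0.177,-0.099,0,0.067]

```text
time: 8.1
eef_pos: [0.4948, 0.0618, 0.1836]
tcp_rot: [0.906, 0.423, 0.004, 0.0]
contact_force: [6.1, 3.4, -3.2]
opening: -0.001
```

```bash
python3 - <<'E'
from h import *
s=monitor.get_state();print(s["eef_pos"],s["contact_force"],s["wrist_torque"])
snap("top","pics/t7.png")
crop("pics/t7.png","pics/t7c.png",290,185,395,275,7)
snap("scene","pics/s7.png")
crop("pics/s7.png","pics/s7c.png",290,190,390,290,6)
E
python3 arc.py .4931 .0609 50 143 146 149 152 155 158 161 164 167 170
```

```text
[0.4947801  0.06183231 0.18360575] [ 6.07315396  3.40752429 -3.16854071] [ 0.65736254 -0.89745276  0.02344544]
[np.float64(-0.019), np.float64(-0.018), 0, 0.0083] [0.4874 0.0555] 53.0
[np.float64(-0.037), np.float64(-0.036), 0, 0.0167] [0.4821 0.05  ] 56.0
[np.float64(-0.054), np.float64(-0.056), 0, 0.025] [0.477  0.0442] 59.0
[np.float64(-0.069), np.float64(-0.076), 0, 0.0333] [0.4723 0.0382] 62.0
[np.float64(-0.084), np.float64(-0.097), 0, 0.0417] [0.4679 0.0319] 65.0
[np.float64(-0.098), np.float64(-0.118), 0, 0.05] [0.4638 0.0254] 68.0
[np.float64(-0.11), np.float64(-0.141), 0, 0.0583] [0.4601 0.0187] 71.0
[np.float64(-0.121), np.float64(-0.164), 0, 0.0667] [0.4567 0.0118] 74.0
[np.float64(-0.131), np.float64(-0.187), 0, 0.075] [0.4537 0.0048] 77.0
[np.float64(-0.14), np.float64(-0.211), 0, 0.0833] [ 0.451  -0.0025] 80.0
```

View pics/t7c.png

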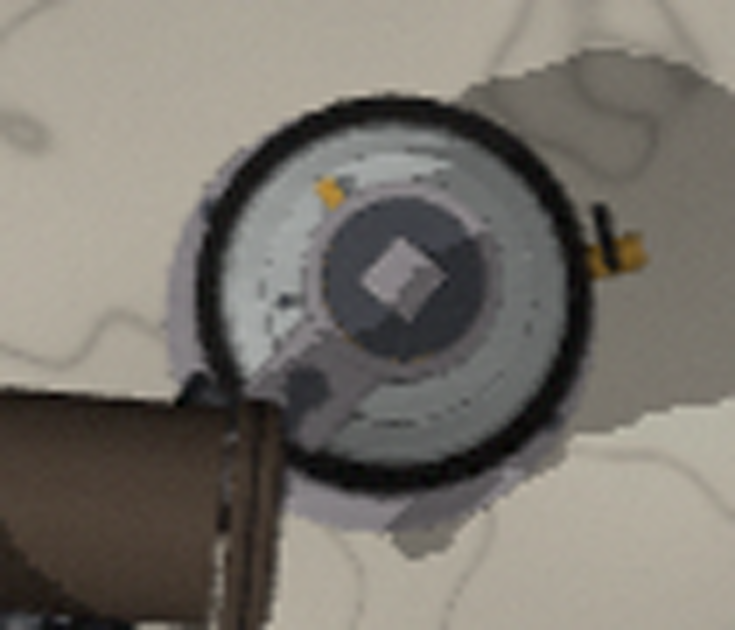

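View pics/s7c.png

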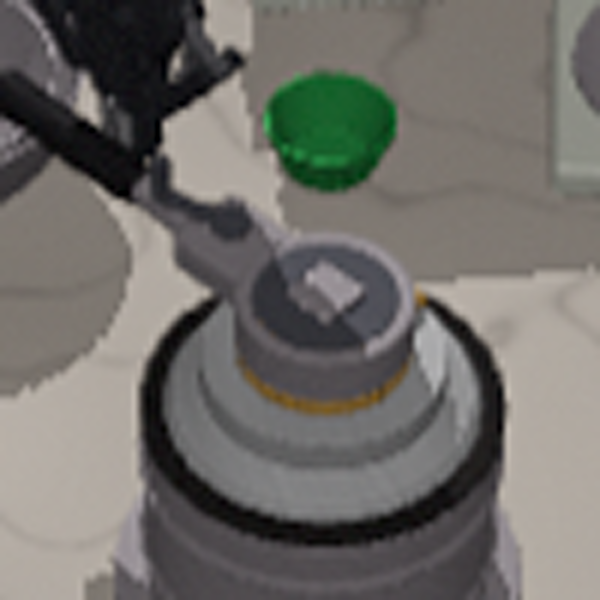

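Run:
```python
from h import *
t=imaging.calibration("top")
C=np.array([.5897,-.0493])
P=lambda x,y,z:at_z(t,(x+.5)/7-.5+290,(y+.5)/7-.5+185,z)
for n,x,y,z in[("head",405,280,.194),("lug",330,193,.166),("pin top",287,299,.17),("pin alt",268,290,.157)]:
    p=P(x,y,z); d=p[:2]-C; print(n,p.round(4),np.linalg.norm(d).round(4),np.degrees(np.arctan2(d[1],d[0])).round(1))
crop("pics/t7.png","pics/t7d.png",315,200,350,235,18)
```

```text
head [ 0.589  -0.0501  0.194 ] 0.001 -130.0
lug [ 0.6267 -0.0211  0.166 ] 0.0466 37.3
pin top [ 0.5831 -0.0038  0.17  ] 0.046 98.2
pin alt [0.5878 0.0037 0.157 ] 0.053 92.0
```

View pics/t7d.png

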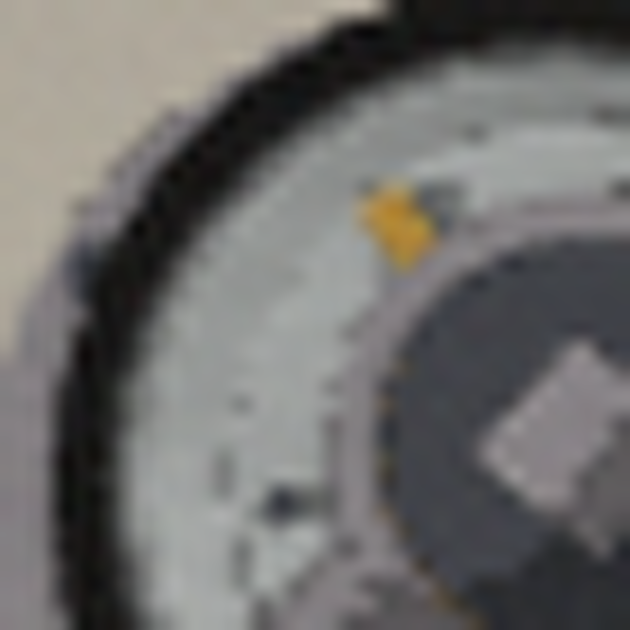

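The pin shows at about 98° around the centre line and the lug at about 37°. With the 8.6° lug-to-pin offset, about 52° remain, so the commanded end angle is about 192°. I'll swing to about 170°, then 180°, and re-measure.

Request:
send_rows:
  rows:
    - [-0.019,-0.018,0,0.008]
    - [-0.037,-0.036,0,0.017]
    - [-0.054,-0.056,0,0.025]
    - [-0.069,-0.076,0,0.033]
    - [-0.084,-0.097,0,0.042]
    - [-0.098,-0.118,0,0.05]
    - [-0.11,-0.141,0,0.058]
    - [-0.121,-0.164,0,0.067]
    - [-0.131,-0.187,0,0.075]
    - [-0.14,-0.211,0,0.083]

```text
time: 9.45
eef_pos: [0.4519, -0.0008, 0.1835]
tcp_rot: [0.767, 0.642, 0.003, -0.001]
contact_force: [2.7, 7.2, -0.2]
opening: -0.003
```

```bash
python3 arc.py .4511 -.0024 79.9 172 174 176 178 180
```

```text
[np.float64(-0.005), np.float64(-0.016), 0, 0.0058] [ 0.4495 -0.0073] 82.0
[np.float64(-0.01), np.float64(-0.033), 0, 0.0114] [ 0.4481 -0.0123] 84.0
[np.float64(-0.014), np.float64(-0.049), 0, 0.0169] [ 0.4469 -0.0172] 86.0
[np.float64(-0.017), np.float64(-0.066), 0, 0.0225] [ 0.4459 -0.0223] 88.0
[np.float64(-0.02), np.float64(-0.083), 0, 0.0281] [ 0.445  -0.0273] 90.0
```

Request:
send_rows:
  rows:
    - [-0.005,-0.016,0,0.006]
    - [-0.01,-0.033,0,0.011]
    - [-0.014,-0.049,0,0.017]
    - [-0.017,-0.066,0,0.022]
    - [-0.02,-0.083,0,0.028]

```text
time: 10.07
eef_pos: [0.4455, -0.0256, 0.1834]
tcp_rot: [0.707, 0.707, 0.003, -0.001]
contact_force: [1.4, 7.0, 0.8]
opening: 0.001
```

```bash
python3 arc.py .4451 -.0273 90 181 182 183 184 185 186 187 188 189 190 191 192
python3 - <<'E'
from h import *
s=monitor.get_state();print(s["eef_pos"],s["contact_force"],s["wrist_torque"])
snap("top","pics/t8.png")
crop("pics/t8.png","pics/t8d.png",305,190,360,245,11)
E
```

```text
[np.float64(-0.002), np.float64(-0.008), 0, 0.0028] [ 0.4446 -0.0298] 91.0
[np.float64(-0.003), np.float64(-0.017), 0, 0.0056] [ 0.4443 -0.0324] 92.0
[np.float64(-0.004), np.float64(-0.025), 0, 0.0083] [ 0.444  -0.0349] 93.0
[np.float64(-0.004), np.float64(-0.034), 0, 0.0111] [ 0.4438 -0.0375] 94.0
[np.float64(-0.005), np.float64(-0.042), 0, 0.0139] [ 0.4436 -0.04  ] 95.0
[np.float64(-0.005), np.float64(-0.051), 0, 0.0167] [ 0.4435 -0.0426] 96.0
[np.float64(-0.006), np.float64(-0.059), 0, 0.0194] [ 0.4434 -0.0451] 97.0
[np.float64(-0.006), np.float64(-0.068), 0, 0.0222] [ 0.4433 -0.0477] 98.0
[np.float64(-0.006), np.float64(-0.077), 0, 0.025] [ 0.4433 -0.0503] 99.0
[np.float64(-0.006), np.float64(-0.085), 0, 0.0278] [ 0.4434 -0.0528] 100.0
[np.float64(-0.005), np.float64(-0.094), 0, 0.0306] [ 0.4435 -0.0554] 101.0
[np.float64(-0.005), np.float64(-0.102), 0, 0.0333] [ 0.4436 -0.0579] 102.0
[ 0.44551712 -0.02556267  0.18341886] [1.39849144 6.99309913 0.78576703] [ 1.07724317 -0.18693914 -0.0039018 ]
```

View pics/t8d.png

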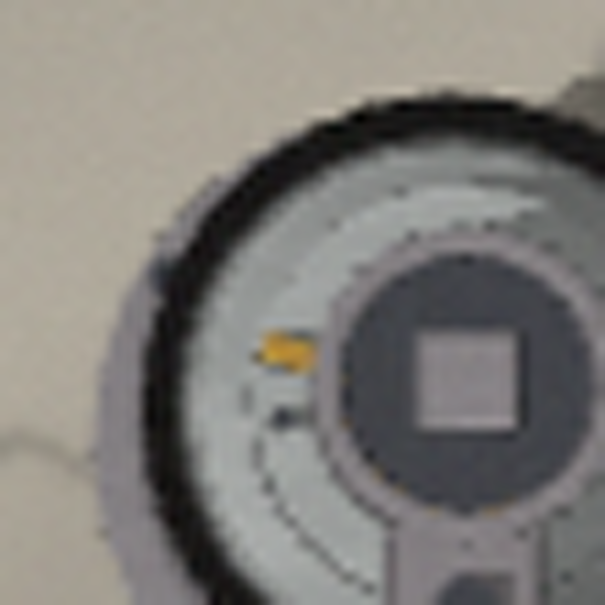

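The lug at (290,353) is about 16 mm from the pin at (287,416), centre to centre. About 9 mm of travel is left, roughly 11°. I'll go on at 1° per row and watch the force.

Request:
send_rows:
  rows:
    - [-0.002,-0.008,0,0.003]
    - [-0.003,-0.017,0,0.006]
    - [-0.004,-0.025,0,0.008]
    - [-0.004,-0.034,0,0.011]
    - [-0.005,-0.042,0,0.014]
    - [-0.005,-0.051,0,0.017]

```text
time: 10.88
eef_pos: [0.4438, -0.0408, 0.1834]
tcp_rot: [0.669, 0.744, 0.002, -0.001]
contact_force: [-0.3, 6.8, 2.4]
opening: -0.001
```

Request:
send_rows:
  rows:
    - [0,-0.004,0,0.001]
    - [0,-0.008,0,0.003]

```text
time: 11.12
eef_pos: [0.4437, -0.0432, 0.1834]
tcp_rot: [0.662, 0.75, 0.002, -0.001]
contact_force: [0.7, 5.9, 1.4]
opening: 0.002
```

Request:
send_rows:
  rows:
    - [0,-0.004,0,0.001]
    - [0,-0.008,0,0.003]

```text
time: 11.38
eef_pos: [0.4436, -0.0456, 0.1834]
tcp_rot: [0.655, 0.756, 0.002, -0.001]
contact_force: [-0.4, 6.7, 2.4]
opening: -0.001
```

Run:
```python
from h import *
s=monitor.get_state();print(s["time"],s["eef_pos"],s["contact_force"],s["wrist_torque"])
snap("top","pics/t9.png")
crop("pics/t9.png","pics/t9d.png",315,200,350,235,18)
```

```text
11.375 [ 0.44359993 -0.04555272  0.18339543] [-0.37612359  6.73507115  2.44612818] [0.97490032 0.03001854 0.00790781]
```

View pics/t9d.png

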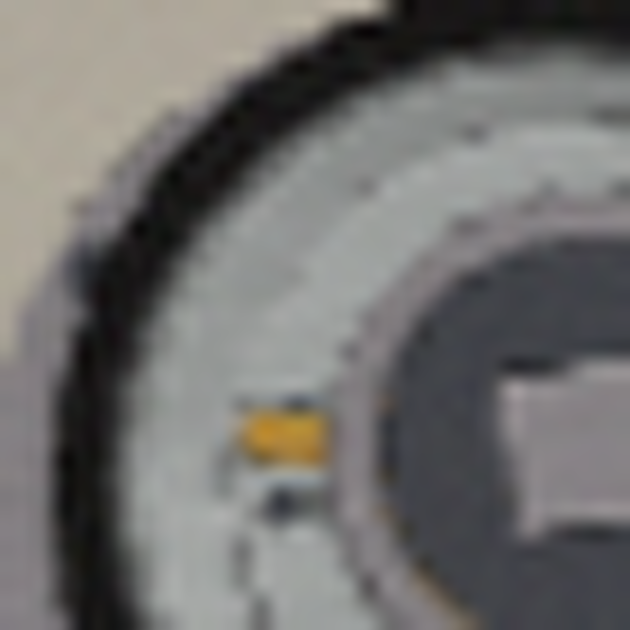

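About 3–4 mm remain at the lug. I'll use 1 mm steps.

Request:
send_rows:
  rows:
    - [0,-0.004,0,0.001]
    - [0,-0.008,0,0.003]
    - [0,-0.012,0,0.004]

```text
time: 11.8
eef_pos: [0.4435, -0.0492, 0.1834]
tcp_rot: [0.645, 0.764, 0.002, -0.001]
contact_force: [0.2, 6.3, 2.1]
opening: 0.0
```

Request:
send_rows:
  rows:
    - [0.001,-0.003,0,0.001]
    - [0.001,-0.006,0,0.002]

```text
time: 12.05
eef_pos: [0.4436, -0.051, 0.1833]
tcp_rot: [0.64, 0.768, 0.002, -0.002]
contact_force: [-1.7, 6.6, 2.3]
opening: -0.0
```

Request:
send_rows:
  rows:
    - [0,-0.003,0,0.001]

```text
time: 12.18
eef_pos: [0.4436, -0.0518, 0.1833]
tcp_rot: [0.638, 0.77, 0.002, -0.002]
contact_force: [-1.4, 6.5, 2.6]
opening: -0.001
```

Request:
send_rows:
  rows:
    - [0,-0.003,0,0.001]

```text
time: 12.3
eef_pos: [0.4436, -0.0527, 0.1833]
tcp_rot: [0.635, 0.772, 0.002, -0.002]
contact_force: [-2.2, 5.8, 3.5]
opening: -0.002
```

Request:
send_rows:
  rows:
    - [0,-0.003,0,0.001]

```text
time: 12.42
eef_pos: [0.4436, -0.0536, 0.1833]
tcp_rot: [0.633, 0.774, 0.002, -0.002]
contact_force: [-1.9, 6.1, 1.9]
opening: 0.001
```

Request:
send_rows:
  rows:
    - [0,-0.003,0,0.001]

```text
time: 12.55
eef_pos: [0.4436, -0.0545, 0.1833]
tcp_rot: [0.631, 0.776, 0.002, -0.002]
contact_force: [-0.7, 5.6, 2.9]
opening: -0.0
```

Run:
```python
from h import *
s=monitor.get_state();print(s["time"],s["eef_pos"],s["contact_force"],s["wrist_torque"])
snap("top","pics/t10.png")
crop("pics/t10.png","pics/t10d.png",315,200,350,235,18)
```

```text
12.55 [ 0.44363454 -0.0545429   0.18334009] [-0.68737606  5.63145496  2.87676198] [ 1.03942026  0.18793753 -0.03353912]
```

View pics/t10d.png

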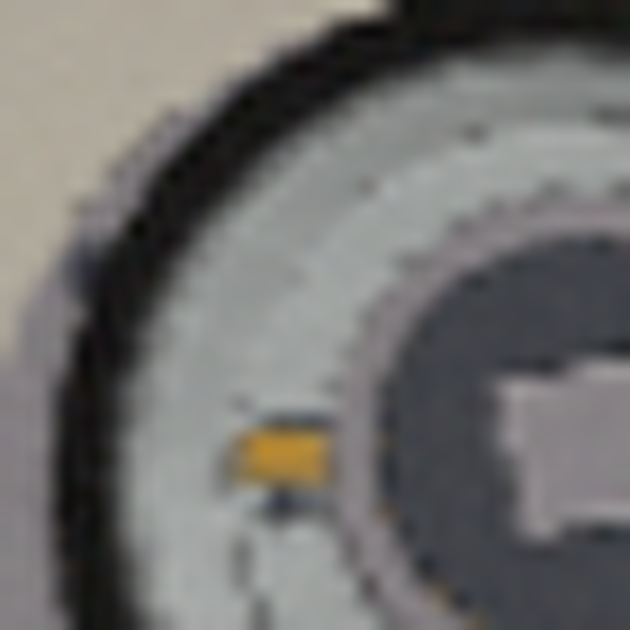

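The lug edge is nearly on the pin, about 7.4 mm centre to centre. I'll continue with single small rows.

Request:
send_rows:
  rows:
    - [0,-0.002,0,0.001]

```text
time: 12.72
eef_pos: [0.4436, -0.0552, 0.1834]
tcp_rot: [0.628, 0.778, 0.002, -0.002]
contact_force: [-0.9, 6.6, 3.5]
opening: 0.001
```

Request:
send_rows:
  rows:
    - [0,-0.002,0,0.001]

```text
time: 12.85
eef_pos: [0.4436, -0.0557, 0.1833]
tcp_rot: [0.626, 0.78, 0.002, -0.002]
contact_force: [-0.6, 6.7, 3.0]
opening: 0.002
```

Request:
send_rows:
  rows:
    - [0,-0.002,0,0.001]

```text
time: 12.98
eef_pos: [0.4436, -0.0563, 0.1833]
tcp_rot: [0.623, 0.782, 0.002, -0.002]
contact_force: [-1.2, 5.9, 2.6]
opening: 0.001
```

Request:
send_rows:
  rows:
    - [0,-0.002,0,0.001]

```text
time: 13.1
eef_pos: [0.4437, -0.0569, 0.1833]
tcp_rot: [0.621, 0.784, 0.002, -0.002]
contact_force: [-1.0, 7.0, 2.4]
opening: -0.001
```

Request:
send_rows:
  rows:
    - [0,-0.002,0,0.001]

```text
time: 13.22
eef_pos: [0.4436, -0.0575, 0.1833]
tcp_rot: [0.618, 0.786, 0.002, -0.002]
contact_force: [-0.6, 6.2, 2.6]
opening: -0.003
```

Request:
send_rows:
  rows:
    - [0,-0.002,0,0.001]

```text
time: 13.35
eef_pos: [0.4436, -0.0581, 0.1833]
tcp_rot: [0.616, 0.788, 0.002, -0.002]
contact_force: [-0.4, 7.1, 3.1]
opening: -0.002
```

Request:
send_rows:
  rows:
    - [0,-0.002,0,0.001]

```text
time: 13.48
eef_pos: [0.4437, -0.0587, 0.1833]
tcp_rot: [0.613, 0.79, 0.002, -0.002]
contact_force: [-0.6, 6.0, 2.5]
opening: 0.001
```

Request:
send_rows:
  rows:
    - [0,-0.002,0,0.001]

```text
time: 13.6
eef_pos: [0.4437, -0.0593, 0.1833]
tcp_rot: [0.611, 0.792, 0.002, -0.001]
contact_force: [-1.4, 7.0, 2.0]
opening: 0.001
```

Run:
```python
from h import *
s=monitor.get_state();print(s["time"],s["eef_pos"],s["contact_force"],s["wrist_torque"])
snap("top","pics/t11.png")
crop("pics/t11.png","pics/t11d.png",315,200,350,235,18)
```

```text
13.6 [ 0.44368505 -0.05930649  0.18333106] [-1.38212828  6.96109707  2.04083335] [ 0.97136937  0.16931841 -0.04099983]
```

View pics/t11d.png

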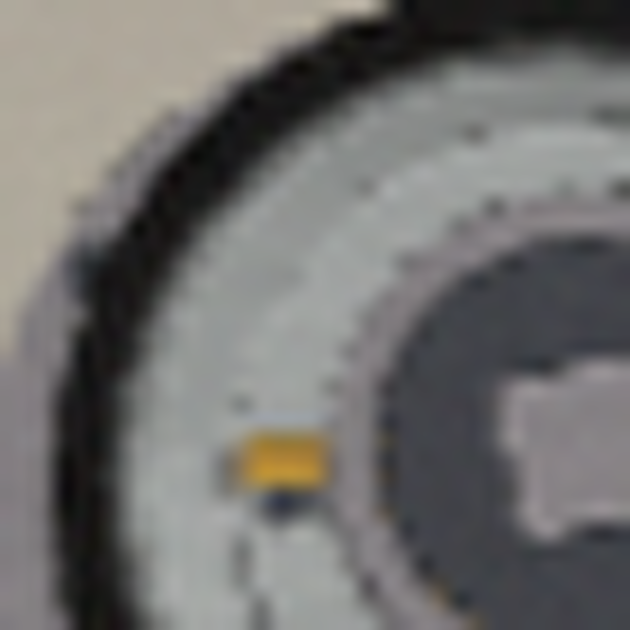

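Request:
send_rows:
  rows:
    - [0,-0.002,0,0.001]

```text
time: 13.78
eef_pos: [0.4437, -0.0598, 0.1833]
tcp_rot: [0.608, 0.794, 0.002, -0.002]
contact_force: [0.1, 8.1, 2.7]
opening: 0.002
```

Request:
send_rows:
  rows:
    - [0,-0.002,0,0.001]

```text
time: 13.9
eef_pos: [0.4437, -0.0603, 0.1833]
tcp_rot: [0.606, 0.796, 0.002, -0.002]
contact_force: [-1.0, 7.9, 3.6]
opening: 0.006
```

Request:
send_rows:
  rows:
    - [0,-0.002,0,0.001]

```text
time: 14.02
eef_pos: [0.4437, -0.0608, 0.1833]
tcp_rot: [0.603, 0.797, 0.002, -0.002]
contact_force: [-1.3, 7.3, 3.4]
opening: -0.006
```

Request:
send_rows:
  rows:
    - [0,-0.002,0,0.001]

```text
time: 14.15
eef_pos: [0.4437, -0.0613, 0.1833]
tcp_rot: [0.601, 0.799, 0.002, -0.002]
contact_force: [-0.9, 8.4, 2.8]
opening: -0.0
```

Request:
send_rows:
  rows:
    - [0,-0.002,0,0]

```text
time: 14.28
eef_pos: [0.4437, -0.0618, 0.1833]
tcp_rot: [0.601, 0.799, 0.002, -0.002]
contact_force: [-1.0, 8.6, 2.4]
opening: 0.005
```

Request:
send_rows:
  rows:
    - [0,-0.002,0,0]

```text
time: 14.4
eef_pos: [0.4438, -0.0623, 0.1833]
tcp_rot: [0.601, 0.799, 0.003, -0.002]
contact_force: [-0.3, 8.5, 3.3]
opening: -0.001
```

Request:
send_rows:
  rows:
    - [0,-0.002,0,0]

```text
time: 14.52
eef_pos: [0.4439, -0.0628, 0.1833]
tcp_rot: [0.601, 0.799, 0.003, -0.002]
contact_force: [0.4, 8.9, 2.5]
opening: -0.0
```

Run:
```python
from h import *
for i in range(3):
    s=monitor.get_state();print(s["time"],s["eef_pos"],s["contact_force"],s["wrist_torque"])
    snap("top",f"pics/t12{i}.png")
crop("pics/t120.png","pics/t12d.png",315,200,350,235,18)
```

```text
14.525 [ 0.4438598  -0.06275104  0.18332558] [0.38138046 8.87587937 2.46522611] [ 1.4610671  -0.08567927  0.03165732]
14.575 [ 0.44385203 -0.06277578  0.18333161] [-0.11659486  9.73431166  2.89106244] [ 1.39578955 -0.02062173 -0.00287641]
14.625 [ 0.44385388 -0.06276331  0.18332069] [0.51453597 9.04404117 3.35815179] [ 1.37817559 -0.02591238  0.00285461]
```

View pics/t12d.png

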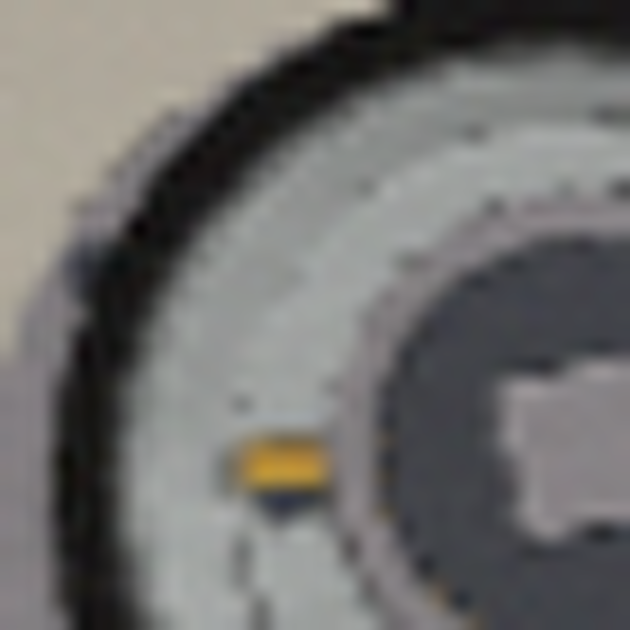

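Request:
send_rows:
  rows:
    - [0,-0.002,0,0]

```text
time: 14.8
eef_pos: [0.4439, -0.0632, 0.1833]
tcp_rot: [0.601, 0.799, 0.003, -0.002]
contact_force: [-0.1, 10.2, 2.2]
opening: 0.002
```

Request:
send_rows:
  rows:
    - [0,-0.002,0,0]

```text
time: 14.92
eef_pos: [0.444, -0.0637, 0.1833]
tcp_rot: [0.601, 0.799, 0.003, -0.002]
contact_force: [1.6, 10.7, 3.1]
opening: 0.001
```

Request:
send_rows:
  rows:
    - [0,-0.002,0,0]

```text
time: 15.05
eef_pos: [0.444, -0.0642, 0.1833]
tcp_rot: [0.601, 0.799, 0.003, -0.002]
contact_force: [1.2, 10.2, 2.6]
opening: 0.002
```

Run:
```python
from h import *
for i in range(3):
    s=monitor.get_state();print(s["time"],s["eef_pos"],s["contact_force"],s["wrist_torque"])
    snap("top",f"pics/t13{i}.png")
a=[cv2.resize(cv2.imread(f"pics/{n}.png")[212:235,322:345],None,fx=16,fy=16,interpolation=cv2.INTER_CUBIC) for n in("t11","t130")]
cv2.imwrite("pics/cmp.png",np.hstack(a))
# brass centroid
for n in("t9","t10","t11","t120","t121","t122","t130","t131","t132"):
    im=cv2.imread(f"pics/{n}.png").astype(float)[212:235,322:336]
    w=np.clip(im[:,:,2]-im[:,:,0]-40,0,None); yy,xx=np.mgrid[212:235,322:336]
    print(n,(w*xx).sum()/w.sum(),(w*yy).sum()/w.sum())
```

```text
15.05 [ 0.44404768 -0.0641756   0.18332481] [ 1.23206998 10.17931507  2.59569786] [ 1.68272656 -0.12008573  0.00863796]
15.1 [ 0.44404144 -0.06420158  0.18330019] [ 0.46124552 10.3540473   2.05366207] [ 1.62954746 -0.2028755   0.07578383]
15.15 [ 0.44403634 -0.06420709  0.18330629] [ 0.76163348 10.63651106  2.71389652] [ 1.64056722 -0.13595299  0.03864141]
t9 330.42556179775283 223.78370786516854
t10 330.29634831460675 224.76544943820224
t11 330.2814136125655 225.20287958115182
t120 330.25728155339806 225.45631067961165
t121 330.2471728594507 225.4442649434572
t122 330.2532258064516 225.44516129032257
t130 330.2496025437202 225.47058823529412
t131 330.23801916932905 225.46166134185304
t132 330.2624 225.4688
```

View pics/cmp.png

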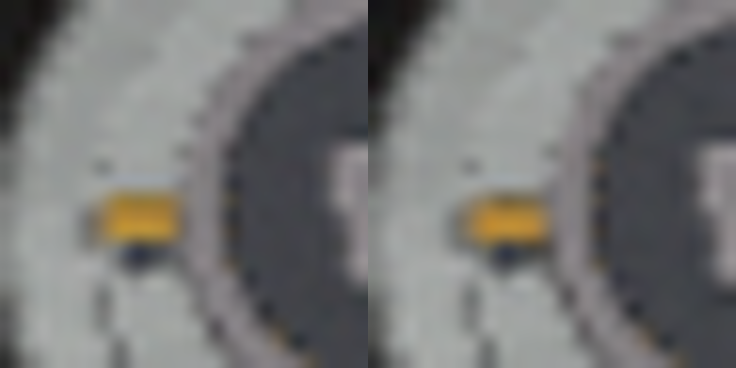

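The lug's image centroid has stopped: 0.02 px over the last 1.4 mm of tool travel. Meanwhile the force rose from about 6.5 N to 10.5 N, so the lug is on the pin, well under 17 N. I'll back off gently.

Request:
send_rows:
  rows:
    - [-0.001,0.006,0,0]
    - [-0.003,0.015,0,0]
    - [-0.006,0.04,0,0]
    - [-0.006,0.08,0,0]
    - [-0.006,0.12,0,0]
    - [-0.006,0.12,0.1,0]
    - [0,0.12,0.25,0]
    - [0,0.15,0.4,0]
    - [0,0.15,0.4,0]
    - [0,0.15,0.4,0]

```text
time: 16.45
eef_pos: [0.4438, -0.0218, 0.3019]
tcp_rot: [0.601, 0.8, -0.0, -0.0]
contact_force: [-0.4, 0.2, 0.0]
opening: -0.002
```

Run:
```python
from h import *
s=monitor.get_state();print(s["time"],s["eef_pos"],s["contact_force"],s["wrist_torque"])
snap("top","pics/t14.png"); snap("scene","pics/s14.png")
im=cv2.imread("pics/t14.png").astype(float)[212:235,322:336]
w=np.clip(im[:,:,2]-im[:,:,0]-40,0,None); yy,xx=np.mgrid[212:235,322:336]
print((w*xx).sum()/w.sum(),(w*yy).sum()/w.sum())
crop("pics/t14.png","pics/t14c.png",300,190,390,290,6)
crop("pics/s14.png","pics/s14c.png",250,170,390,300,5)
```

```text
16.45 [ 0.443818   -0.02177237  0.30188665] [-0.43586507  0.15748079  0.03814448] [-0.0218016  -0.00536424  0.02924335]
330.2699680511182 225.45846645367413
```

View pics/t14c.png

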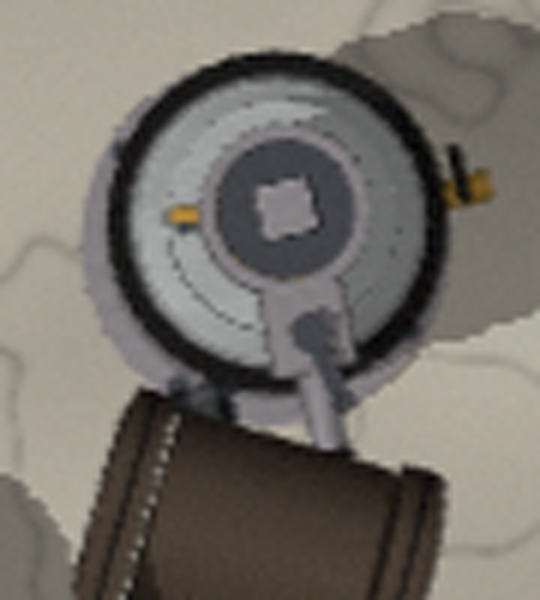

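View pics/s14c.png

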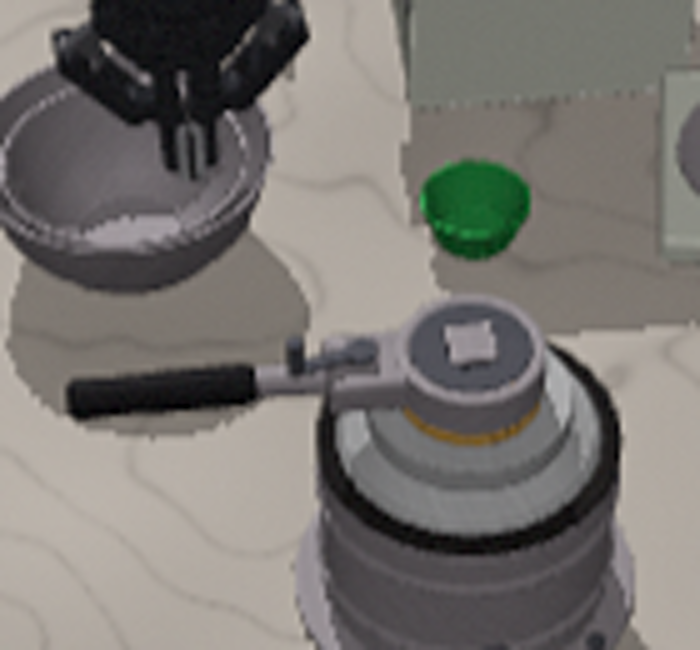

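Run:
```python
from h import *
t=imaging.calibration("top");s=imaging.calibration("scene")
C=np.array([.590,-.0493]);u=lambda a:np.array([np.cos(a),np.sin(a)])
G=lambda x,y,z:at_z(s,(x+.5)/5-.5+250,(y+.5)/5-.5+170,z)
e=G(80,395,.181)[:2]-C; print("end",np.linalg.norm(e),np.degrees(np.arctan2(e[1],e[0]))%360)
e=G(255,385,.181)[:2]-C; print("gripstart",np.linalg.norm(e),np.degrees(np.arctan2(e[1],e[0]))%360)
for th in(192,194):
  ph=np.radians(th);pv=C+.058*u(ph)
  for L in(-.3,0,.1,.3):
    S=pv+.036*u(ph+L); print(th,L,((proj(s,[*S,.219])-[250,170])*5).round(),((proj(t,[*S,.219])-[300,190])*6).round())
```

```text
end 0.20589440822343605 190.35369612912234
gripstart 0.11484214768267026 191.7688529726285
192 -0.3 [292. 314.] [304. 405.]
192 0 [291. 329.] [328. 403.]
192 0.1 [292. 334.] [336. 401.]
192 0.3 [296. 344.] [351. 395.]
194 -0.3 [292. 319.] [312. 404.]
194 0 [292. 334.] [335. 402.]
194 0.1 [293. 339.] [343. 399.]
194 0.3 [298. 348.] [357. 393.]
```

Run:
```python
from plant import workorder
print(workorder.sign_off())
```

```text
the job is handed in; nothing more can be done
None
```

The ratchet is now set to loosen, the plug's lug is up against the stop pin, and the job is handed in. The sign-off gave no verdict. The last reading before hand-in was at 16.45 s of the 45 s.

- **Lever:** I pushed the stud over with the shut fingertips, and the sensor showed no more than about 2 N. It snapped across. In the last images the stud fits about +0.3 rad in the scene view. The top view is less sharp and puts it between +0.1 and +0.3 rad.
- **Plug:** I pushed the grip anticlockwise along its arc at 6–7 N, then in about 0.6 mm steps near the end. The push force rose to about 10.5 N, below the 17 N limit, which puts roughly 12 N on the pin. The lug moved only 0.02 px over the last 1.4 mm of tool travel, so I took it to be on the pin.
- **After backing off:** The lug had not moved (within about 0.01 px). The contact force was about 0, and the tool was clear at 0.30 m height.
- **Checks that were weak or disagreed:** While the lug was already stopped, the tool still crept about 0.5 mm per step. I put that down to flex in the arm and ratchet. The image alone shows the lug-to-pin gap only to about 1 mm, so the contact rests mainly on the force rise. My images showed no bystander touched, but I did not measure their positions again.

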